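# Put the bench tools back in their drawer inlays

### The arm

A 6-joint arm with a two-finger parallel gripper is mounted at the origin on a cart in front of the work surface, level with it; the furniture and walls round the work are solid. World frame = base frame: x ahead of the robot, y to its left, z up, the work surface at z = 0. Lengths are in m, angles in degrees, forces in N, time in s.
With the tool pointing down it reaches from about 0.4 to 0.825 m from the base axis. Payload 7 kg.
Tool frame: the origin (TCP) lies between the finger pads, 19 mm behind the fingertips; this is the grasp point; z points along the fingers, y is the line along which they close (so a half turn about z gives the same grasp; the last joint's range is limited). The gripper opens to 88 mm and grips with 3 to 60 N. Pads are 19 mm wide; open, the fingers measure 130 mm over their backs; the gripper's body (78 mm by 193 mm) begins 47 mm behind the grasp point.
Start: joints at [-52.019, 20.546, 0.682, 0, -70.136, -16.507], TCP at [0.247, -0.628, 0.245] pointing down, gripper open.
Joint ranges: [-176.03, 176.03], [-82.01, 121.73], [-58.28, 71.71], [-173.87, 95.51], [-174.79, -0.11], [-173.66, 173.66]. Speed limits (degrees/s): [136.94, 136.94, 172.46, 180, 180, 180].

### API

Orientations are given as [roll, pitch, yaw] about the fixed x, y, z axes, in that order (R = Rz(yaw) Ry(pitch) Rx(roll)).
In Python, from plant import ctrl gives the robot as it stands. The module is installed in compiled form; this text tells all that it offers.
- The arm moves only by the tool send_rows, never from a script. Its argument "plan" is a list that holds one entry, the list of rows, each a list of 6 numbers: the shift along the tool's x, y, z in parts of the range, where 1.0 means 750 mm, then the turn, a rotation vector about the tool's x, y, z in normalised numbers (1 is 120 degrees). A call has 1 to 8 rows; each row is the pose to reach, as a shift and turn from the pose commanded when the call began, along the tool's axes at that moment; what a row does not reach only later rows make up. A row lasts 1/12 s, in which the tool goes at most 41.7 mm and 7.16 degrees, less where a joint would pass 70% of its speed; a pose out of reach is approached as far as the arm can. Shift and turn numbers lie between -1 and 1, and a call with a number outside is refused. A call with a gripper value outside its range is refused whole. "fingers" is the opening, from 0 (shut) to 1 (fully open), set as the call begins (left out, the last holds). The fingers move at their own pace and stop on an object; the grip force is fixed at half the most. Time passes only in rows, so rows that repeat a pose let the fingers close. It gives the time, the measured TCP pose, the force, the opening and the grip force at its end, in the units of the state.
- ctrl.get_obs(): the state, without advancing time (a new reading comes with each control period).
- ctrl.snapshot(name): name is "scene" or "side" or "wrist"; returns a dict with "img" (480x640x3 uint8, red, green, blue), "K" (3x3 intrinsics, pixels), "pose" (4x4, takes a point from camera to world coordinates). Camera axes: x right, y down, z forward; pixel columns grow to the right and rows downward; lengths in m; the calibration is good to about 2 mm. The wrist camera is an equidistant fisheye: a pixel r from the principal point sees the ray r / f radians off the axis. A picture is of the moment at which its call begins. There is no depth.
- ctrl.close_job(): hands the job in; it is judged then, once.
The state is a dict: "clock": time; "joint_pos": joint angles; "qvel": joint speeds; "tau": joint torques, N m; "tool_pos": TCP position; "orientation": TCP orientation; "force": force on the tool from outside, world axes, zero at the start; "moment": the same for the moment, N m; "opening": finger opening in m; "gripper_force": force on a finger pad.
Only numpy, scipy, OpenCV 4.12 (cv2) and the standard library are available. Lean on these libraries where they do the work, as an engineer would, in place of code of your own. Each camera call takes 0.05 s, during which the arm holds its last target. There are 200 camera calls.

### The job

Four drawer inlays lie on the bench, each with a compartment moulded to the outline of one tool. Put the two spanners, the screwdriver with the orange handle and the pliers with red grips back, each lying flat and fully home in the compartment of its own shape and length, and leave the tape measure and the bit holder where they stand.

Things in the scene. Friction and masses are not known exactly. Their poses are not given: they have to be found in the camera images.
- spanner_17: the longer of two steel combination spanners, lying flat, 36x230x9 mm, 0.17 kg. Origin at the centre of its underside, y along its length (open jaw at +y, ring at -y), z up. Grip it at the origin across the shank (10 mm wide in x, from 1 to 7 mm above the underside)
- spanner_13: the shorter of two steel combination spanners, lying flat, 27x188x9 mm, 0.15 kg. Origin at the centre of its underside, y along its length (open jaw at +y, ring at -y), z up. Grip it at the origin across the shank (8 mm wide in x, from 1 to 7 mm above the underside)
- driver: screwdriver with an orange handle, lying, 29x222x28 mm, 0.11 kg. Origin at the centre of its underside, y along its length; the handle (24 mm wide, 28 mm high) runs from y = +16 to +106 mm, the thin blade from there to y = -111 mm. Grip the handle at y = +61 mm, across x; it weighs nearly all there
- pliers: pliers with red grips, lying flat, closed, 64x161x14 mm, 0.24 kg. Origin at the centre of the underside; the grips (together up to 64 mm wide) point to +y, the nose (28 mm wide) to -y. Grip it across x just on the nose side of the pivot, at y = -8 mm, where it is about 32 mm wide
- inlay_w17: fixed black and grey drawer inlay, 96x264x18 mm; origin under its centre, y lengthwise, z up. Floor at z = 4 mm, walls splay 4 mm to the rim. Longer dog-bone: 240 mm long, ends 46 mm wide, neck 20 mm (floor), shoulders tapered; for the longer spanner, either end first. Finger groove at floor level right across, from y = -28 to +28 mm. Tool home: origins meet in plan, y axes parallel
- inlay_w13: fixed black and grey drawer inlay, 96x264x18 mm; origin under its centre, y lengthwise, z up. Floor at z = 4 mm, walls splay 4 mm to the rim. Shorter dog-bone: 198 mm long, ends 36 mm wide, neck 18 mm (floor), shoulders tapered; for the shorter spanner, either end first. Finger groove at floor level right across, from y = -28 to +28 mm. Tool home: origins meet in plan, y axes parallel
- inlay_driver: fixed black and grey drawer inlay, 96x264x18 mm; origin under its centre, y lengthwise, z up. Floor at z = 4 mm, walls splay 4 mm to the rim. 34 mm wide (floor) from y = 11 to 111 mm for the driver's handle, tapering to a 14 mm slot to y = -117 mm. Finger groove at floor level right across, from y = +33 to +89 mm. Tool home: origins meet in plan, y axes parallel and same way round
- inlay_pliers: fixed black and grey drawer inlay, 96x264x18 mm; origin under its centre, y lengthwise, z up. Floor at z = 4 mm, walls splay 4 mm to the rim. 74 mm wide (floor) from y = 45 to 85 mm for the pliers' grips, 38 at y = -48, 22 at the nose end y = -85 mm. Finger groove at floor level right across, from y = -36 to +20 mm. Tool home: origins meet in plan, y axes parallel and same way round
- bit_holder: bystander: small red block with driver bits standing in it, 34x100x38 mm, loose; origin at the centre of its underside. Leave it where it is
- tape: bystander: yellow tape measure standing on edge, 36x82x63 mm, loose; origin at the centre of its underside. Leave it where it is

How it is judged:
By the outcome, as a careful person would: the job done as asked, in the order asked, and still so for the second after the job is handed in, with the robot touching nothing.
It also fails if it takes over 106 s, if anything falls off the work surface, if the arm or the gripper's body presses on something with over 40 N, if the wrist force passes 120 N, or if a joint passes its speed limit or range.

## Working session

There is one attempt and no reset: what is moved stays moved. The work goes in short steps, Python scripts to look and compute and a tool call to move; the robot and the scene stay as the last step left them, time stands still between calls to the robot, and variables do not carry over. Pictures are saved under pics/ and viewed, at most 14 in all, crops included, and the job is handed in when it is done.

Besides the shell and the picture viewer there is one more tool, called after "Call:" as name(argument=value, ...) on one line, values as JSON. send_rows: Moves the arm, as the interface text tells. Its arguments: {"type":"object","properties":{"plan":{"type":"array","items":{"type":"array","items":{"type":"array","items":{"type":"number"}}}},"fingers":{"type":"number"}},"required":["plan"]}

```bash
mkdir -p pics; python3 - <<'E'
from plant import ctrl
import cv2
o=ctrl.get_obs();print(o)
for n in("scene","side","wrist"):
    s=ctrl.snapshot(n);cv2.imwrite(f"pics/{n}0.png",s["img"][:,:,::-1]);print(n,s["K"],s["pose"].round(3))
E
```

```text
{'clock': 0.0, 'joint_pos': array([-5.20175679e+01,  2.05922243e+01,  6.33208021e-01, -2.01949315e-02,
       -7.01355986e+01, -1.65078665e+01]), 'qvel': array([ 0.06587516, -0.09226783,  0.0709931 , -0.12614732, -0.02107527,
        0.00765891]), 'tau': array([-1.07551332e-03, -5.82717419e+01,  2.93057352e+01,  6.99748412e+00,
        6.76450931e-03, -1.60525137e-04]), 'tool_pos': array([ 0.24692769, -0.6277165 ,  0.24440922]), 'orientation': array([ 1.79903890e+02, -8.68531109e-03, -1.58532305e+02]), 'force': array([ 0.37165664, -0.945881  , -0.69079158]), 'moment': array([0.00624398, 0.00800608, 0.01744096]), 'gripper_force': 0.0, 'opening': 0.08763146170390838}
scene [[578.47214446   0.         321.02960104]
 [  0.         578.47214446 233.6462288 ]
 [  0.           0.           1.        ]] [[-0.693 -0.522  0.496 -0.072]
 [-0.72   0.501 -0.48   0.59 ]
 [ 0.002 -0.69  -0.723  0.892]
 [ 0.     0.     0.     1.   ]]
side [[515.11457187   0.         316.33186829]
 [  0.         515.11457187 230.85094806]
 [  0.           0.           1.        ]] [[ 0.985 -0.095  0.141  0.333]
 [-0.17  -0.493  0.854 -1.162]
 [-0.012 -0.865 -0.502  0.725]
 [ 0.     0.     0.     1.   ]]
wrist [[371.64829954   0.         320.78633394]
 [  0.         371.64829954 239.64022246]
 [  0.           0.           1.        ]] [[-0.367  0.894  0.258  0.177]
 [ 0.93   0.352  0.103 -0.655]
 [ 0.002  0.278 -0.961  0.385]
 [ 0.     0.     0.     1.   ]]
```

View pics/scene0.png

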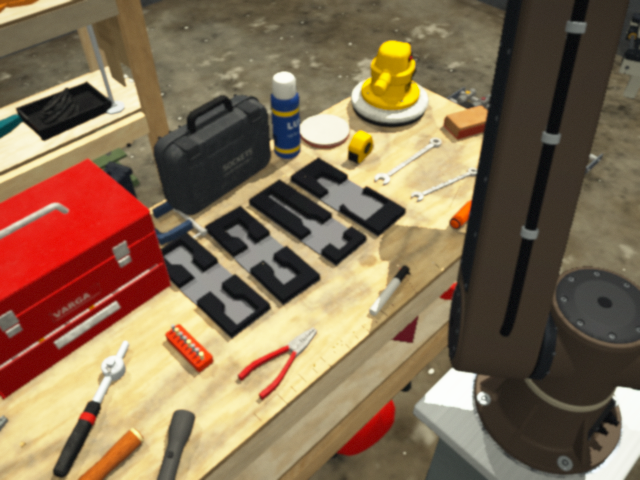

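View pics/side0.png

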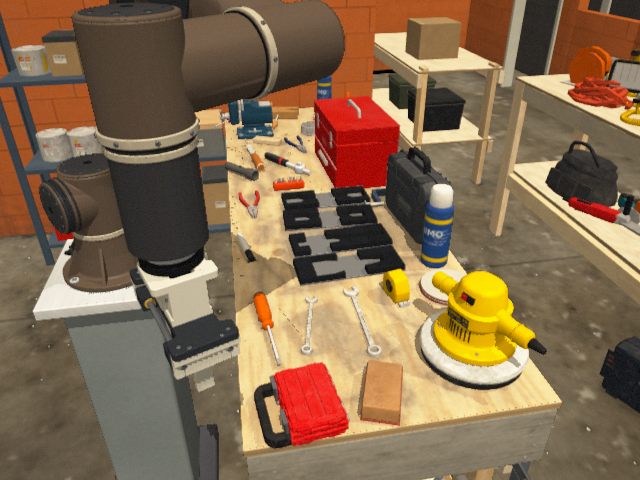

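The scene view shows the four inlays in a row (scene px ~210,280 to 350,195), with the pliers near (280,360) and the spanners at (408,162) and (445,185). The driver is mostly hidden there, but the side view shows it at (267,325). I'll enlarge crops next.

```bash
python3 - <<'E'
import cv2
a=cv2.imread("pics/scene0.png")[130:410,150:485];b=cv2.imread("pics/side0.png")[180:370,220:440]
cv2.imwrite("pics/c1.png",cv2.resize(a,None,fx=2,fy=2,interpolation=2))
cv2.imwrite("pics/c2.png",cv2.resize(b,None,fx=3,fy=3,interpolation=2))
E
```

```text
(no output)
```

View pics/c1.png

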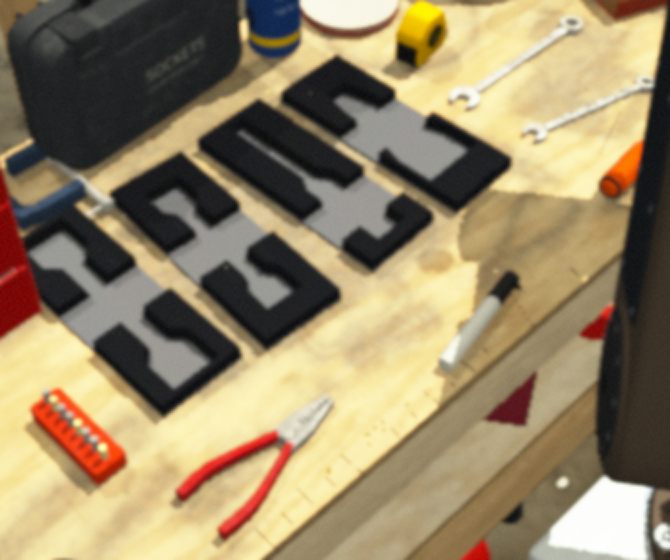

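View pics/c2.png

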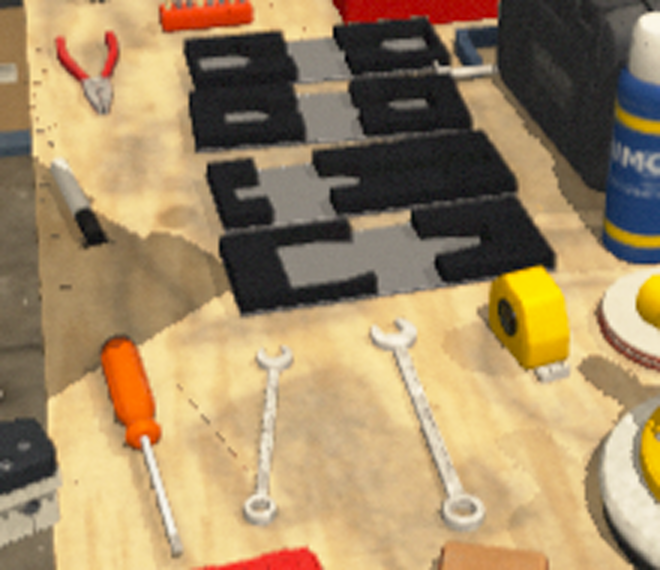

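View pics/wrist0.png

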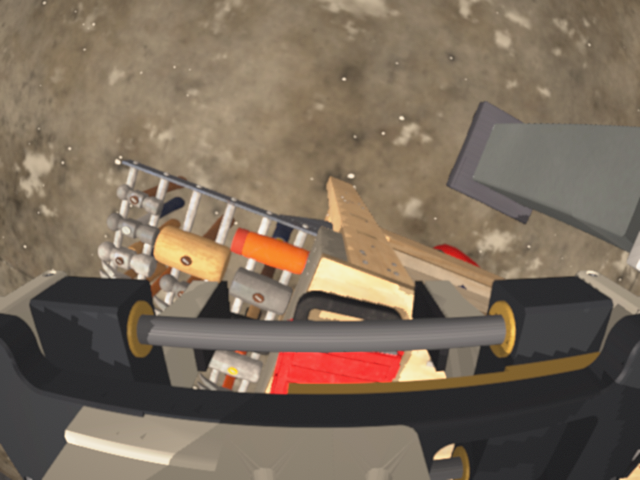

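The crops show the two spanners, jaws towards the inlays (side crop 393,335 to 463,510 and 274,358 to 261,508). The driver's handle is towards the inlays (117,342), and the pliers' nose points at scene crop (327,402). I'll triangulate these and make orthophotos.

```bash
cat > h.py <<'E'
import numpy as np,cv2
from plant import ctrl
def ray(s,p):
    K=s["K"];d=np.array([(p[0]-K[0,2])/K[0,0],(p[1]-K[1,2])/K[1,1],1.])
    if s.get("fish"):
        r=np.hypot(d[0],d[1]);d=np.array([d[0]/r*np.sin(r),d[1]/r*np.sin(r),np.cos(r)]) if r>1e-9 else d
    return s["pose"][:3,3],s["pose"][:3,:3]@d
def onz(s,p,z):
    c,d=ray(s,p);return (c+d*(z-c[2])/d[2])
def tri(a,p,b,q):
    c,d=ray(a,p);e,f=ray(b,q);t=np.linalg.lstsq(np.c_[d,-f],e-c,rcond=None)[0]
    P,Q=c+t[0]*d,e+t[1]*f;return (P+Q)/2,np.linalg.norm(P-Q)
def proj(s,X):
    X=(X-s["pose"][:3,3])@s["pose"][:3,:3]
    x=X[:,:2]/X[:,2:]
    if s.get("fish"):
        r=np.linalg.norm(X[:,:2],axis=1);th=np.arctan2(r,X[:,2]);x=X[:,:2]/r[:,None]*th[:,None]
    return x*[s["K"][0,0],s["K"][1,1]]+s["K"][:2,2]
def ortho(s,z,x0,x1,y0,y1,k):   # rows: x decreasing downwards from x1; cols: y decreasing rightwards from y1; k px per mm
    h,w=int((x1-x0)*1000*k),int((y1-y0)*1000*k)
    v,u=np.mgrid[:h,:w];X=np.c_[(x1-v/k/1000).ravel(),(y1-u/k/1000).ravel(),np.full(h*w,z)]
    m=proj(s,X).astype(np.float32).reshape(h,w,2)
    return cv2.remap(s["img"],m[...,0],m[...,1],cv2.INTER_CUBIC)[:,:,::-1].copy()
def snap(n):
    s=ctrl.snapshot(n);s["fish"]=n=="wrist";return s
E
python3 - <<'E'
from h import *
a,b=snap("scene"),snap("side")
C=lambda p:(150+p[0]/2,130+p[1]/2)
D=lambda p:(220+p[0]/3,180+p[1]/3)
for n,p,q in [("17jaw",(465,97),(393,335)),("17ring",(572,27),(463,510)),("13jaw",(535,132),(274,358)),("13ring",(645,85),(261,508)),
 ("plA",(183,493),(60,40)),("plB",(224,532),(112,35)),("plNose",(327,402),(103,108)),("inP c",(510,160),(220,238)),("inP far",(338,57),(516,198)),("inD near",(432,215),(208,165)),("in3 near",(340,295),(190,90)),("in4 near",(240,352),(184,40))]:
    P,e=tri(a,C(p),b,D(q));print(n,P.round(4),round(e,4))
for n,q,z in [("butt",(117,342),.014),("tip",(178,552),.014),("collar",(143,435),.014)]: print(n,onz(b,D(q),z).round(4))
o=ortho(a,.018,.28,.82,-.38,.42,1);cv2.imwrite("pics/oa.png",o)
o=ortho(b,.018,.28,.82,-.65,.15,1);cv2.imwrite("pics/ob.png",o)
E
```

```text
17jaw [ 0.5664 -0.2267  0.0037] 0.0001
17ring [ 0.5661 -0.4238  0.0032] 0.0046
13jaw [ 0.4712 -0.2387  0.0041] 0.0003
13ring [ 0.4354 -0.397   0.0034] 0.0027
plA [0.3551 0.3371 0.0198] 0.0439
plB [ 0.3661  0.3321 -0.    ] 0.0536
plNose [0.3697 0.1818 0.0055] 0.0016
inP c [ 0.4393 -0.1433  0.0513] 0.0118
inP far [ 0.6865 -0.1316  0.0519] 0.0109
inD near [ 0.4436 -0.0274  0.0501] 0.0135
in3 near [0.4395 0.1096 0.0489] 0.0239
in4 near [0.4498 0.2209 0.0486] 0.016
butt [ 0.3555 -0.2099  0.014 ]
tip [ 0.3772 -0.4373  0.014 ]
collar [ 0.3653 -0.3205  0.014 ]
```

View pics/oa.png

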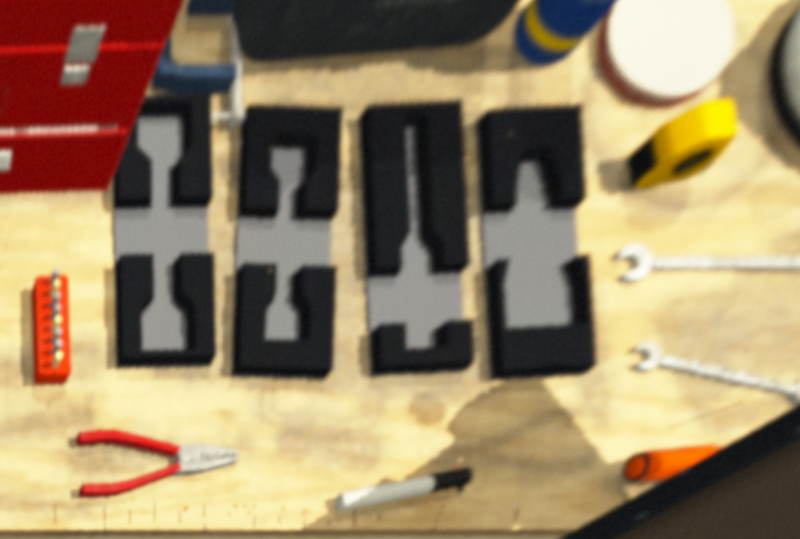

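The orthophoto (x = .82 − v/1000, y = .42 − u/1000) shows four inlays at u ≈ 163, 286, 415 and 537. From left to right they are w17 (the longer dog-bone), w13, driver and pliers. The wide ends of the driver and pliers inlays face the robot, and the pliers' grips point to +y. I'll go over the tools for a closer wrist view.

```bash
cat >> h.py <<'E'
from scipy.spatial.transform import Rotation as R
def rel(x,y,z,yaw,show=True):
    o=ctrl.get_obs();A=R.from_euler("xyz",o["orientation"],degrees=True);B=R.from_euler("xyz",[180,0,yaw],degrees=True)
    d=A.inv().apply(np.array([x,y,z])-o["tool_pos"])*100;r=(A.inv()*B).as_rotvec(degrees=True)
    print("t",round(o["clock"],1),"pos",o["tool_pos"].round(4),o["orientation"].round(1),"j",o["joint_pos"].round(0),"shift cm",d.round(2),"turn",r.round(2))
E
python3 -c "
from h import *
rel(.46,-.25,.28,-90)"
```

```text
t 0.2 pos [ 0.247  -0.628   0.2449] [ 180.    -0.  -158.5] j [-52.  21.   1.  -0. -70. -17.] shift cm [-33.65  27.38  -3.49] turn [ 4.000e-02  2.000e-02 -6.853e+01]
```

The rows are not in the units I measure in: shifts go in shares of 750 mm and turns go in shares of 120 degrees. I convert before sending: -33.6 cm / 75 = -0.448, 27.4 cm / 75 = 0.3653, -68.5 degrees / 120 = -0.5708.

Call:
send_rows(plan=[[[-0.448,0.3653,-0.0467,0,0,-0.5708],[-0.448,0.3653,-0.0467,0,0,-0.5708],[-0.448,0.3653,-0.0467,0,0,-0.5708],[-0.448,0.3653,-0.0467,0,0,-0.5708],[-0.448,0.3653,-0.0467,0,0,-0.5708],[-0.448,0.3653,-0.0467,0,0,-0.5708],[-0.448,0.3653,-0.0467,0,0,-0.5708],[-0.448,0.3653,-0.0467,0,0,-0.5708]]])

```text
clock: 0.92
tool_pos: [0.4103, -0.3366, 0.2726]
orientation: [-180.0, -0.0, -100.9]
force: [1.2, -1.0, -0.1]
opening: 0.0875
gripper_force: 0.0
```

```bash
python3 -c "
from h import *
rel(.46,-.25,.28,-90)"
```

```text
t 0.9 pos [ 0.4103 -0.3366  0.2726] [-180.    -0.  -100.9] j [-18.   6. -15.  -0. -69.   7.] shift cm [-9.44 -3.25 -0.74] turn [-3.000e-02 -1.000e-02 -1.088e+01]
```

In the tool's units: -9.4 cm / 75 = -0.1253, -3.2 cm / 75 = -0.0427, -10.9 degrees / 120 = -0.0908.

Call:
send_rows(plan=[[[-0.1253,-0.0427,-0.0093,0,0,-0.0908],[-0.1253,-0.0427,-0.0093,0,0,-0.0908],[-0.1253,-0.0427,-0.0093,0,0,-0.0908],[-0.1253,-0.0427,-0.0093,0,0,-0.0908],[-0.1253,-0.0427,-0.0093,0,0,-0.0908]]])

```text
clock: 1.33
tool_pos: [0.46, -0.2515, 0.2793]
orientation: [-180.0, 0.0, -90.2]
force: [0.2, 0.0, -0.1]
opening: 0.0878
gripper_force: 0.0
```

```bash
python3 - <<'E'
from h import *
s=snap("wrist");np.save("pics/w1.npy",s,allow_pickle=True)
cv2.imwrite("pics/w1.png",s["img"][:,:,::-1])
o=ortho(s,.005,.27,.67,-.51,-.17,1.8)
o=np.ascontiguousarray(o)
cv2.imwrite("pics/ow1.png",o[:600]);print(o.shape,s["pose"].round(3))
rel(.66,.07,.28,180)
E
```

```text
(720, 611, 3) [[-1.     0.003 -0.     0.46 ]
 [ 0.002  0.96   0.279 -0.326]
 [ 0.001  0.279 -0.96   0.42 ]
 [ 0.     0.     0.     1.   ]]
t 1.4 pos [ 0.4595 -0.2522  0.2792] [180.    0.  -90.3] j [ -7.   5. -15.   0. -70.   7.] shift cm [-32.32 -19.89  -0.09] turn [ 1.000e-02 -1.000e-02  8.973e+01]
```

View pics/ow1.png

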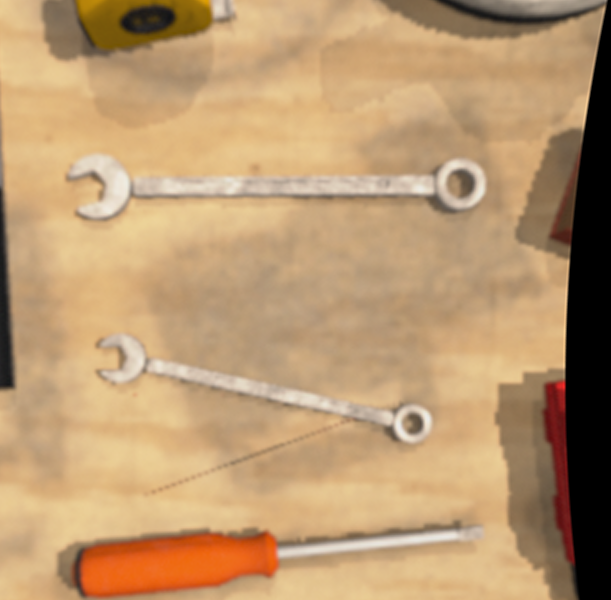

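In the tool's units: -32.3 cm / 75 = -0.4307, -19.9 cm / 75 = -0.2653, 89.7 degrees / 120 = 0.7475.

Call:
send_rows(plan=[[[-0.4307,-0.2653,-0.0013,0,0,0.7475],[-0.4307,-0.2653,-0.0013,0,0,0.7475],[-0.4307,-0.2653,-0.0013,0,0,0.7475],[-0.4307,-0.2653,-0.0013,0,0,0.7475],[-0.4307,-0.2653,-0.0013,0,0,0.7475],[-0.4307,-0.2653,-0.0013,0,0,0.7475],[-0.4307,-0.2653,-0.0013,0,0,0.7475],[-0.4307,-0.2653,-0.0013,0,0,0.7475]]])

```text
clock: 2.05
tool_pos: [0.6313, 0.0218, 0.2799]
orientation: [-180.0, -0.0, -146.3]
force: [0.2, -0.7, 1.0]
opening: 0.0872
gripper_force: 0.0
```

```bash
python3 - <<'E'
from h import *
rel(.66,.07,.28,180)
E
```

```text
t 2.0 pos [0.6313 0.0218 0.2799] [-180.    -0.  -146.3] j [ 20.  15.  -2.   0. -72. -76.] shift cm [-5.06  2.42 -0.01] turn [-0.000e+00 -1.000e-02  3.366e+01]
```

The wrist orthophoto (x = .67 − v/1800, y = −.17 − u/1800) gives:
- **spanner_17:** centre (276,186), yaw about +0.4°.
- **spanner_13:** centre (266,391), yaw about −12.4°.
- **driver:** grip point about (172,558) after the parallax correction, yaw about +5.4°.

In the tool's units: -5.1 cm / 75 = -0.068, 2.4 cm / 75 = 0.032, 33.7 degrees / 120 = 0.2808.

Call:
send_rows(plan=[[[-0.068,0.032,0,0,0,0.2808],[-0.068,0.032,0,0,0,0.2808],[-0.068,0.032,0,0,0,0.2808],[-0.068,0.032,0,0,0,0.2808],[-0.068,0.032,0,0,0,0.2808],[-0.068,0.032,0,0,0,0.2808],[-0.068,0.032,0,0,0,0.2808]]])

```text
clock: 2.63
tool_pos: [0.6594, 0.0687, 0.2797]
orientation: [-180.0, -0.0, -179.5]
force: [-0.4, -1.1, 0.5]
opening: 0.0876
gripper_force: 0.0
```

```bash
python3 - <<'E'
from h import *
s=snap("wrist");np.save("pics/w2.npy",s,allow_pickle=True)
o=np.ascontiguousarray(ortho(s,.018,.37,.74,-.18,.35,1.5))
cv2.imwrite("pics/ow2.png",o);print(o.shape,s["pose"].round(3))
rel(.5667,-.3236,.12,-89.6)
E
```

```text
(555, 795, 3) [[-0.01   0.961  0.277  0.585]
 [ 1.     0.01   0.002  0.069]
 [-0.001  0.277 -0.961  0.42 ]
 [ 0.     0.     0.     1.   ]]
t 2.7 pos [0.6594 0.0689 0.2798] [-180.    -0.  -179.5] j [  23.   18.    2.   -0.  -74. -112.] shift cm [  9.63 -39.16  15.99] turn [ 1.000e-02 -3.000e-02 -8.987e+01]
```

View pics/ow2.png

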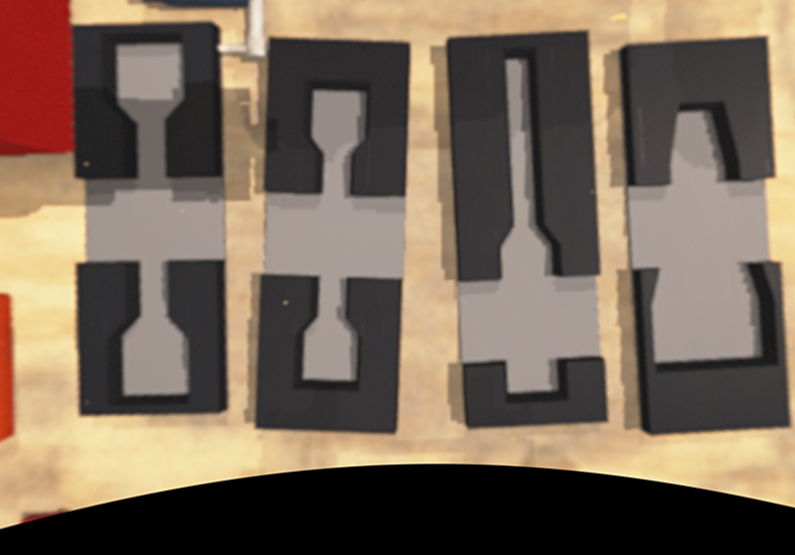

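This view (x = .74 − v/1500, y = .35 − u/1500) shows all four inlays. From the floor and rim edges:

| Inlay | Pixel centre | World (x, y) | Place yaw |
|---|---|---|---|
| w17 | (144,220) | (.5936, .2537) | 91° |
| w13 | (332,235) | (.583, .1285) | 88° |
| driver | (527,230) | (.5865, −.0013) | 92.7° |
| pliers | (708,236) | (.5825, −.122) | 93.2° |

I'll start with spanner_17, gripping 13 mm towards the ring so the gripper stays clear of the toolbox.

In the tool's units: -40.4 cm / 75 = -0.5387, 14 cm / 75 = 0.1867, -89.9 degrees / 120 = -0.7492.

Call:
send_rows(fingers=0.45, plan=[[[0.128,-0.5387,0.1867,0,0,-0.7492],[0.128,-0.5387,0.1867,0,0,-0.7492],[0.128,-0.5387,0.1867,0,0,-0.7492],[0.128,-0.5387,0.1867,0,0,-0.7492],[0.128,-0.5387,0.1867,0,0,-0.7492],[0.128,-0.5387,0.1867,0,0,-0.7492],[0.128,-0.5387,0.1867,0,0,-0.7492],[0.128,-0.5387,0.1867,0,0,-0.7492]]])

```text
clock: 3.35
tool_pos: [0.5888, -0.2358, 0.1748]
orientation: [-180.0, 0.0, -122.6]
force: [0.5, -0.7, 0.4]
opening: 0.0416
gripper_force: 0.0
```

```bash
python3 -c "
from h import *
rel(.5668,-.3366,.06,-89.6)"
```

```text
t 3.4 pos [ 0.5888 -0.2358  0.1748] [-180.     0.  -122.6] j [ -4.  20. -10.   0. -60. -28.] shift cm [ 9.68 -3.57 11.48] turn [ -0.04   0.   -33.  ]
```

In the tool's units: 11 cm / 75 = 0.1467, 9.7 cm / 75 = 0.1293, -33 degrees / 120 = -0.275.

Call:
send_rows(plan=[[[0.1293,-0.048,0.1467,0,0,-0.275],[0.1293,-0.048,0.1467,0,0,-0.275],[0.1293,-0.048,0.1467,0,0,-0.275],[0.1293,-0.048,0.1467,0,0,-0.275],[0.1293,-0.048,0.1467,0,0,-0.275],[0.1293,-0.048,0.1467,0,0,-0.275],[0.1293,-0.048,0.1467,0,0,-0.275],[0.1293,-0.048,0.1467,0,0,-0.275]]])

```text
clock: 4.02
tool_pos: [0.5676, -0.3345, 0.066]
orientation: [-179.9, -0.0, -90.2]
force: [-0.0, -0.4, -0.0]
opening: 0.0394
gripper_force: 0.0
```

```bash
python3 -c "
from h import *
rel(.5668,-.3366,.021,-89.6)"
```

```text
t 4.0 pos [ 0.5676 -0.3345  0.066 ] [-179.9   -0.   -90.2] j [-14.  28. -13.   0. -49.  13.] shift cm [0.21 0.09 4.5 ] turn [-0.09 -0.03 -0.56]
```

In the tool's units: 4.5 cm / 75 = 0.06, 4 cm / 75 = 0.0533, -0.5 degrees / 120 = -0.0042.

Call:
send_rows(plan=[[[0.0027,0.0013,0.02,0,0,-0.0042],[0.0027,0.0013,0.04,0,0,-0.0042],[0.0027,0.0013,0.0533,0,0,-0.0042],[0.0027,0.0013,0.06,0,0,-0.0042],[0.0027,0.0013,0.06,0,0,-0.0042],[0.0027,0.0013,0.06,0,0,-0.0042]]])

```text
clock: 4.52
tool_pos: [0.5665, -0.3363, 0.0207]
orientation: [-180.0, -0.0, -89.6]
force: [0.0, -0.7, 0.9]
opening: 0.0393
gripper_force: 0.0
```

Call:
send_rows(fingers=0, plan=[[[0,0,0,0,0,0],[0,0,0,0,0,0],[0,0,0,0,0,0],[0,0,0,0,0,0],[0,0,0,0,0,0],[0,0,0,0,0,0]]])

```text
clock: 5.02
tool_pos: [0.5661, -0.3365, 0.0202]
orientation: [-180.0, -0.0, -89.6]
force: [-0.6, -0.4, 1.4]
opening: 0.0096
gripper_force: 30.0
```

```bash
python3 -c "
from h import *
rel(.5668,-.3366,.12,-89.6)"
```

```text
t 5.0 pos [ 0.5661 -0.3365  0.0202] [-180.    -0.   -89.6] j [-14.  31. -15.   0. -44.  14.] shift cm [ 0.01 -0.08 -9.98] turn [-0.02 -0.01  0.01]
```

In the tool's units: -59 cm / 75 = -0.7867, -12 cm / 75 = -0.16, 89.4 degrees / 120 = 0.745.

Call:
send_rows(plan=[[[0,0,-0.0267,0,0,0],[0,0,-0.0667,0,0,0],[0,0,-0.12,0,0,0],[-0.0533,0,-0.16,0,0,0.0333],[-0.7867,-0.0253,-0.16,0,0,0.745],[-0.7867,-0.0253,-0.16,0,0,0.745],[-0.7867,-0.0253,-0.16,0,0,0.745],[-0.7867,-0.0253,-0.16,0,0,0.745]]])

```text
clock: 5.68
tool_pos: [0.5697, -0.146, 0.1366]
orientation: [180.0, 0.0, -120.7]
force: [1.2, 0.4, -1.9]
opening: 0.0101
gripper_force: 30.0
```

```bash
python3 -c "
from h import *
rel(.5806,.2535,.14,-179)"
```

```text
t 5.7 pos [ 0.5697 -0.146   0.1366] [ 180.     0.  -120.7] j [  5.  18. -19.  -0. -53. -35.] shift cm [-34.92  19.44  -0.33] turn [1.000e-02 1.000e-02 5.833e+01]
```

In the tool's units: -33.5 cm / 75 = -0.4467, 18.6 cm / 75 = 0.248, 56 degrees / 120 = 0.4667.

Call:
send_rows(plan=[[[-0.4467,0.248,-0.004,0,0,0.4667],[-0.4467,0.248,-0.004,0,0,0.4667],[-0.4467,0.248,-0.004,0,0,0.4667],[-0.4467,0.248,-0.004,0,0,0.4667],[-0.4467,0.248,-0.004,0,0,0.4667],[-0.4467,0.248,-0.004,0,0,0.4667],[-0.4467,0.248,-0.004,0,0,0.4667],[-0.4467,0.248,-0.004,0,0,0.4667]]])

```text
clock: 6.35
tool_pos: [0.5768, 0.1674, 0.1389]
orientation: [180.0, -0.0, -174.5]
force: [0.5, -1.1, -1.9]
opening: 0.0101
gripper_force: 30.0
```

Call:
send_rows(plan=[[[0,0,0,0,0,0],[0,0,0,0,0,0]]])

```text
clock: 6.52
tool_pos: [0.577, 0.1679, 0.1385]
orientation: [-180.0, -0.0, -174.0]
force: [-0.6, -0.9, -1.0]
opening: 0.0099
gripper_force: 30.0
```

```bash
python3 -c "
from h import *
rel(.5806,.2535,.04,-179)"
```

```text
t 6.5 pos [0.577  0.1679 0.1385] [-180.   -0. -174.] j [  35.   19.  -17.   -0.  -54. -119.] shift cm [-1.26  8.47  9.85] turn [-0.01 -0.03  5.02]
```

In the tool's units: 9 cm / 75 = 0.12, 8.5 cm / 75 = 0.1133, 5 degrees / 120 = 0.0417.

Call:
send_rows(plan=[[[-0.0173,0.056,0.04,0,0,0.0417],[-0.0173,0.1133,0.08,0,0,0.0417],[-0.0173,0.1133,0.12,0,0,0.0417],[-0.0173,0.1133,0.12,0,0,0.0417],[-0.0173,0.1133,0.12,0,0,0.0417]]])

```text
clock: 6.93
tool_pos: [0.5797, 0.2501, 0.0457]
orientation: [-179.8, -0.3, -179.1]
force: [1.2, -0.8, -0.4]
opening: 0.0102
gripper_force: 30.0
```

```bash
python3 - <<'E'
from h import *
rel(.5806,.2535,.0247,-179)
a=snap("scene");o=ortho(a,.018,.43,.75,.18,.34,2.4)
w=snap("wrist")
p=ortho(w,.018,.43,.75,.18,.34,2.4)
cv2.imwrite("pics/p1.png",np.hstack([o,p])[:600])
E
```

```text
t 6.9 pos [0.5797 0.2501 0.0457] [-179.8   -0.3 -179.1] j [  41.   27.  -18.   -0.  -45. -130.] shift cm [-0.1   0.34  2.09] turn [-0.22 -0.3  -0.08]
```

View pics/p1.png

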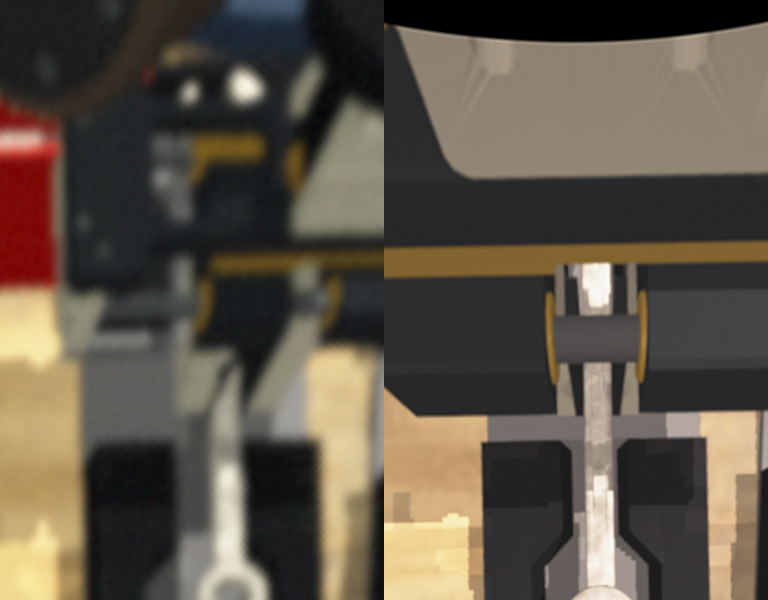

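The wrist ortho shows the shank at u 585–612 and the neck centred at 594, so the inlay's y of .2535 holds and the spanner needs about 3 mm more. I'll lower it in.

In the tool's units: 2.1 cm / 75 = 0.028, 1.7 cm / 75 = 0.0227.

Call:
send_rows(plan=[[[-0.0013,0.004,0,0,0,0],[-0.0013,0.004,0,0,0,0],[-0.0013,0.004,0.008,0,0,0],[-0.0013,0.004,0.016,0,0,0],[-0.0013,0.004,0.0227,0,0,0],[-0.0013,0.004,0.028,0,0,0],[-0.0013,0.004,0.028,0,0,0],[-0.0013,0.004,0.028,0,0,0]]])

```text
clock: 7.7
tool_pos: [0.5823, 0.2543, 0.0274]
orientation: [-180.0, -0.0, -179.1]
force: [0.6, 0.8, -0.8]
opening: 0.01
gripper_force: 30.0
```

```bash
python3 -c "
from h import *
rel(.5806,.2535,.0247,-179);print(ctrl.get_obs()['force'])"
```

```text
t 7.7 pos [0.5823 0.2543 0.0274] [-180.    -0.  -179.1] j [  41.   29.  -18.    0.  -43. -130.] shift cm [ 0.18 -0.08  0.27] turn [-0.04 -0.04 -0.15]
[ 0.59319145  0.78789387 -0.75819902]
```

In the tool's units: 0.3 cm / 75 = 0.004, 0.15 cm / 75 = 0.002.

Call:
send_rows(plan=[[[0.002,-0.0013,0.002,0,0,0],[0.002,-0.0013,0.004,0,0,0],[0.002,-0.0013,0.004,0,0,0]]])

```text
clock: 7.95
tool_pos: [0.5809, 0.2534, 0.0247]
orientation: [-180.0, -0.0, -179.2]
force: [0.2, 0.0, -1.4]
opening: 0.0097
gripper_force: 30.0
```

Call:
send_rows(fingers=0.35, plan=[[[0,0,0,0,0,0],[0,0,0,0,0,0],[0,0,0,0,0,0],[0,0,0,0,0,0],[0,0,0,0,0,0]]])

```text
clock: 8.37
tool_pos: [0.5812, 0.2536, 0.0251]
orientation: [180.0, 0.0, -179.2]
force: [-0.0, -0.8, -0.3]
opening: 0.0302
gripper_force: 0.0
```

In the tool's units: -17 cm / 75 = -0.2267, -14 cm / 75 = -0.1867.

Call:
send_rows(plan=[[[0,0,-0.0267,0,0,0],[0,0,-0.08,0,0,0],[0,-0.04,-0.1333,0,0,0],[0,-0.0933,-0.1867,0,0,0],[0.0267,-0.1333,-0.2267,0,0,0],[0.0267,-0.1333,-0.2267,0,0,0],[0.0267,-0.1333,-0.2267,0,0,0],[0.0267,-0.1333,-0.2267,0,0,0]]])

```text
clock: 9.03
tool_pos: [0.5629, 0.1526, 0.1969]
orientation: [179.9, 0.2, -179.2]
force: [-0.2, -0.3, -0.8]
opening: 0.0308
gripper_force: 0.0
```

```bash
python3 - <<'E'
from h import *
rel(.4525,-.3181,.15,-102.4)
w=snap("wrist");np.save("pics/w3.npy",w,allow_pickle=True)
p=ortho(w,.018,.43,.74,.0,.35,1.9)
q=ortho(snap("scene"),.007,.34,.46,.14,.37,3)
cv2.imwrite("pics/p2.png",p);cv2.imwrite("pics/pl.png",q);print(p.shape,q.shape,w["pose"][:3,3])
E
```

```text
t 9.0 pos [0.5629 0.1526 0.1969] [ 179.9    0.2 -179.2] j [  34.   14.  -15.   -0.  -61. -124.] shift cm [ 11.69 -46.93   4.56] turn [-2.000e-02  2.300e-01 -7.683e+01]
(589, 665, 3) (360, 689, 3) [0.4877331  0.15217715 0.33721093]
```

View pics/p2.png

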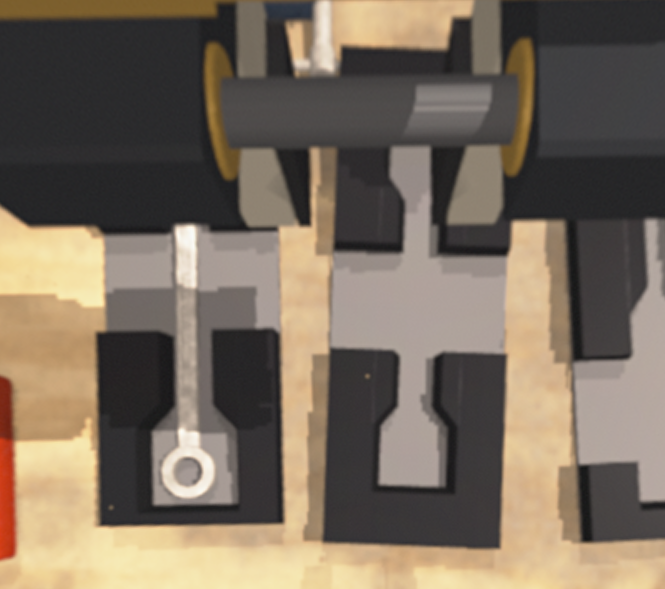

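spanner_17 is home, with its ring at (188,470) inside the pocket. w13 is confirmed at about (.583, .1287). Next is spanner_13.

In the tool's units: -46.9 cm / 75 = -0.6253, 11.7 cm / 75 = 0.156, -76.8 degrees / 120 = -0.64.

Call:
send_rows(plan=[[[0.156,-0.6253,0.0933,0,0,-0.64],[0.156,-0.6253,0.0933,0,0,-0.64],[0.156,-0.6253,0.0933,0,0,-0.64],[0.156,-0.6253,0.0933,0,0,-0.64],[0.156,-0.6253,0.0933,0,0,-0.64],[0.156,-0.6253,0.0933,0,0,-0.64],[0.156,-0.6253,0.0933,0,0,-0.64],[0.156,-0.6253,0.0933,0,0,-0.64]]])

```text
clock: 9.8
tool_pos: [0.4914, -0.1514, 0.1483]
orientation: [179.9, -0.1, -124.7]
force: [0.5, -0.5, 0.4]
opening: 0.0305
gripper_force: 0.0
```

```bash
python3 -c "
from h import *
rel(.4525,-.3181,.06,-102.4)"
```

```text
t 9.8 pos [ 0.4914 -0.1514  0.1483] [ 1.799e+02 -1.000e-01 -1.247e+02] j [  5.  11. -27.  -0. -53. -39.] shift cm [15.91 -6.3   8.84] turn [  0.11  -0.05 -22.25]
```

View pics/pl.png

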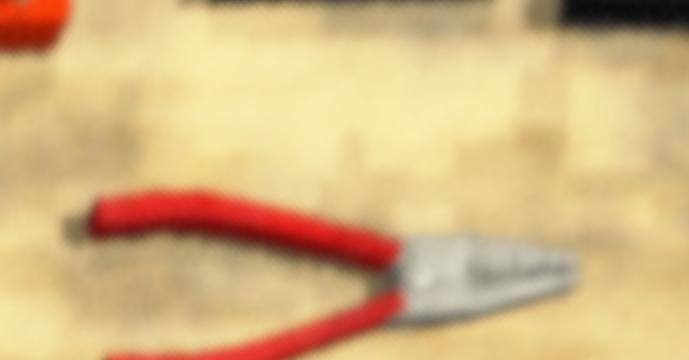

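The scene ortho shows the pliers' nose tip at (577,270), head from u about 400, and the grip ends near u 75–95. That is too vague, so I'll look at them from the wrist later. Continuing to spanner_13.

In the tool's units: 15.9 cm / 75 = 0.212, 8.4 cm / 75 = 0.112, -22.2 degrees / 120 = -0.185.

Call:
send_rows(plan=[[[0.212,-0.084,0.112,0,0,-0.185],[0.212,-0.084,0.112,0,0,-0.185],[0.212,-0.084,0.112,0,0,-0.185],[0.212,-0.084,0.112,0,0,-0.185],[0.212,-0.084,0.112,0,0,-0.185],[0.212,-0.084,0.112,0,0,-0.185],[0.212,-0.084,0.112,0,0,-0.185],[0.212,-0.084,0.112,0,0,-0.185]]])

```text
clock: 10.47
tool_pos: [0.4523, -0.3164, 0.0647]
orientation: [179.9, 0.0, -102.8]
force: [-0.3, -0.2, 0.9]
opening: 0.0307
gripper_force: 0.0
```

```bash
python3 -c "
from h import *
rel(.4525,-.3181,.021,-102.4)"
```

```text
t 10.5 pos [ 0.4523 -0.3164  0.0647] [ 179.9    0.  -102.8] j [-15.  20. -27.   0. -43.   2.] shift cm [ 0.16 -0.06  4.37] turn [ 0.12  0.   -0.45]
```

In the tool's units: 4.4 cm / 75 = 0.0587, 4 cm / 75 = 0.0533, -0.4 degrees / 120 = -0.0033.

Call:
send_rows(plan=[[[0.0027,-0.0013,0.02,0,0,-0.0033],[0.0027,-0.0013,0.04,0,0,-0.0033],[0.0027,-0.0013,0.0533,0,0,-0.0033],[0.0027,-0.0013,0.0587,0,0,-0.0033],[0.0027,-0.0013,0.0587,0,0,-0.0033],[0.0027,-0.0013,0.0587,0,0,-0.0033]]])

```text
clock: 10.97
tool_pos: [0.4535, -0.3184, 0.0222]
orientation: [-180.0, -0.0, -102.4]
force: [0.2, -0.3, 0.6]
opening: 0.0304
gripper_force: 0.0
```

Call:
send_rows(fingers=0, plan=[[[0,0,0,0,0,0],[0,0,0,0,0,0],[0,0,0,0,0,0],[0,0,0,0,0,0],[0,0,0,0,0,0],[0,0,0,0,0,0]]])

```text
clock: 11.47
tool_pos: [0.4531, -0.319, 0.0222]
orientation: [-180.0, -0.0, -102.4]
force: [0.3, 1.0, 3.9]
opening: 0.007
gripper_force: 30.0
```

In the tool's units: -46.4 cm / 75 = -0.6187, -12 cm / 75 = -0.16, 79.6 degrees / 120 = 0.6633.

Call:
send_rows(plan=[[[0,0,-0.0267,0,0,0],[0,0,-0.0667,0,0,0],[0,0,-0.12,0,0,0],[-0.0533,0,-0.16,0,0,0.0333],[-0.6187,-0.0427,-0.16,0,0,0.6633],[-0.6187,-0.0427,-0.16,0,0,0.6633],[-0.6187,-0.0427,-0.16,0,0,0.6633],[-0.6187,-0.0427,-0.16,0,0,0.6633]]])

```text
clock: 12.13
tool_pos: [0.503, -0.1433, 0.1387]
orientation: [-180.0, 0.0, -132.2]
force: [2.1, -1.1, -2.5]
opening: 0.0074
gripper_force: 30.0
```

```bash
python3 -c "
from h import *
rel(.583,.1287,.14,-182)"
```

```text
t 12.1 pos [ 0.503  -0.1433  0.1387] [-180.     0.  -132.2] j [  6.  12. -27.  -0. -51. -48.] shift cm [-25.53  12.34  -0.12] turn [1.00e-02 3.00e-02 4.98e+01]
```

In the tool's units: -25 cm / 75 = -0.3333, 12.1 cm / 75 = 0.1613, 49.4 degrees / 120 = 0.4117.

Call:
send_rows(plan=[[[-0.3333,0.1613,0,0,0,0.4117],[-0.3333,0.1613,0,0,0,0.4117],[-0.3333,0.1613,0,0,0,0.4117],[-0.3333,0.1613,0,0,0,0.4117],[-0.3333,0.1613,0,0,0,0.4117],[-0.3333,0.1613,0,0,0,0.4117],[-0.3333,0.1613,0,0,0,0.4117],[-0.3333,0.1613,0,0,0,0.4117]]])

```text
clock: 12.8
tool_pos: [0.5819, 0.1281, 0.1383]
orientation: [179.9, 0.1, 178.5]
force: [1.2, -0.5, -0.8]
opening: 0.0071
gripper_force: 30.0
```

In the tool's units: 8 cm / 75 = 0.1067, 7 cm / 75 = 0.0933.

Call:
send_rows(plan=[[[0,0,0.0267,0,0,0],[0,0,0.0667,0,0,0],[0,0,0.0933,0,0,0],[0,0,0.1067,0,0,0],[0,0,0.1067,0,0,0],[0,0,0.1067,0,0,0]]])

```text
clock: 13.3
tool_pos: [0.5798, 0.122, 0.0586]
orientation: [-180.0, -0.0, 178.8]
force: [1.0, 0.2, -0.5]
opening: 0.0073
gripper_force: 30.0
```

```bash
python3 -c "
from h import *
rel(.583,.1287,.0265,-182)"
```

```text
t 13.3 pos [0.5798 0.122  0.0586] [-180.    -0.   178.8] j [  31.   23.  -23.    0.  -44. -122.] shift cm [-0.3   0.68  3.2 ] turn [-0.04 -0.03  0.77]
```

In the tool's units: 1.2 cm / 75 = 0.016, 0.7 cm / 75 = 0.0093, 0.8 degrees / 120 = 0.0067.

Call:
send_rows(plan=[[[-0.004,0.0093,0.0067,0,0,0.0067],[-0.004,0.0093,0.016,0,0,0.0067],[-0.004,0.0093,0.016,0,0,0.0067],[-0.004,0.0093,0.016,0,0,0.0067],[-0.004,0.0093,0.016,0,0,0.0067]]])

```text
clock: 13.72
tool_pos: [0.583, 0.1291, 0.0468]
orientation: [180.0, 0.0, 178.0]
force: [-0.4, -0.3, -1.3]
opening: 0.0071
gripper_force: 30.0
```

```bash
python3 -c "
from h import *
rel(.583,.1287,.0265,-182)"
```

```text
t 13.7 pos [0.583  0.1291 0.0468] [180.   0. 178.] j [  31.   25.  -23.    0.  -43. -123.] shift cm [-0.   -0.04  2.03] turn [ 0.01  0.02 -0.03]
```

In the tool's units: 2 cm / 75 = 0.0267, 1.7 cm / 75 = 0.0227.

Call:
send_rows(plan=[[[0,0,0.008,0,0,0],[0,0,0.016,0,0,0],[0,0,0.0227,0,0,0],[0,0,0.0267,0,0,0],[0,0,0.0267,0,0,0],[0,0,0.0267,0,0,0]]])

```text
clock: 14.22
tool_pos: [0.5826, 0.1289, 0.0263]
orientation: [-180.0, -0.0, 178.0]
force: [-1.2, -0.5, -0.3]
opening: 0.0068
gripper_force: 30.0
```

Call:
send_rows(fingers=0.35, plan=[[[0,0,0,0,0,0],[0,0,0,0,0,0],[0,0,0,0,0,0],[0,0,0,0,0,0],[0,0,0,0,0,0]]])

```text
clock: 14.63
tool_pos: [0.583, 0.1291, 0.0265]
orientation: [180.0, 0.0, 178.0]
force: [-0.1, -0.1, -0.1]
opening: 0.0296
gripper_force: 0.0
```

In the tool's units: -22 cm / 75 = -0.2933, 19.4 cm / 75 = 0.2587, -92 degrees / 120 = -0.7667.

Call:
send_rows(plan=[[[0,0,-0.0267,0,0,0],[0,0,-0.08,0,0,0],[0,0,-0.1333,0,0,0],[0.2533,0.2587,-0.2933,0,0,-0.7667],[0.2533,0.2587,-0.2933,0,0,-0.7667],[0.2533,0.2587,-0.2933,0,0,-0.7667],[0.2533,0.2587,-0.2933,0,0,-0.7667],[0.2533,0.2587,-0.2933,0,0,-0.7667]]])

```text
clock: 15.3
tool_pos: [0.4531, 0.2707, 0.2118]
orientation: [180.0, 0.0, -145.9]
force: [0.8, 1.0, -0.5]
opening: 0.0308
gripper_force: 0.0
```

```bash
python3 -c "
from h import *
rel(.40,.33,.25,-90)"
```

```text
t 15.3 pos [0.4531 0.2707 0.2118] [ 180.     0.  -145.9] j [  52.    8.  -21.   -0.  -61. -108.] shift cm [ 1.07  7.89 -3.82] turn [-0.00e+00  4.00e-02 -5.59e+01]
```

In the tool's units: 7.9 cm / 75 = 0.1053, -3.8 cm / 75 = -0.0507, -55.9 degrees / 120 = -0.4658.

Call:
send_rows(fingers=0.8, plan=[[[0.0147,0.1053,-0.0507,0,0,-0.4658],[0.0147,0.1053,-0.0507,0,0,-0.4658],[0.0147,0.1053,-0.0507,0,0,-0.4658],[0.0147,0.1053,-0.0507,0,0,-0.4658],[0.0147,0.1053,-0.0507,0,0,-0.4658],[0.0147,0.1053,-0.0507,0,0,-0.4658],[0.0147,0.1053,-0.0507,0,0,-0.4658],[0.0147,0.1053,-0.0507,0,0,-0.4658]]])

```text
clock: 15.97
tool_pos: [0.4012, 0.3295, 0.2488]
orientation: [-180.0, 0.0, -89.9]
force: [-1.2, -0.1, 0.4]
opening: 0.07
gripper_force: 0.0
```

Call:
send_rows(plan=[[[0,0,0,0,0,0],[0,0,0,0,0,0],[0,0,0,0,0,0]]])

```text
clock: 16.22
tool_pos: [0.4014, 0.3294, 0.2487]
orientation: [180.0, 0.0, -90.5]
force: [-1.0, 0.0, -0.3]
opening: 0.0703
gripper_force: 0.0
```

```bash
python3 - <<'E'
from h import *
w=snap("wrist")
p=ortho(w,.007,.32,.47,.15,.37,3.6)
q=ortho(w,.018,.47,.72,.03,.35,2)   # inlays w13,w17 if in view
cv2.imwrite("pics/p3.png",p[:540]);cv2.imwrite("pics/p3b.png",q);print(p.shape,w["pose"][:3,3]);rel(.37,.25,.1,-90)
E
```

```text
(539, 792, 3) [0.40125685 0.25489734 0.38924077]
t 16.3 pos [0.4014 0.3293 0.2487] [180.    0.  -90.5] j [ 61.   6. -18.  -0. -66. -62.] shift cm [ 7.96  3.07 14.87] turn [ 0.    0.   -0.49]
```

View pics/p3.png

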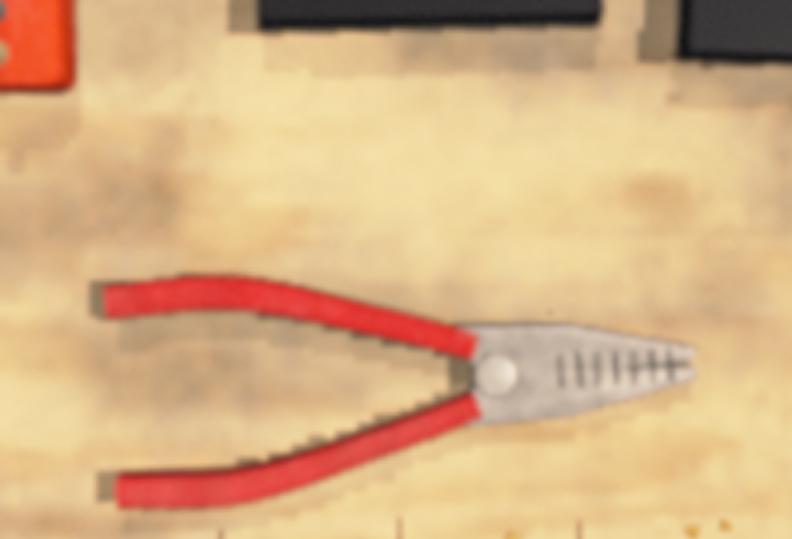

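The pliers at 3.6 px/mm have their tip at (695,362), grip ends at about (110,395) and pivot at (496,374). That puts the origin at (402,378), i.e. (.365, .258), yaw +3.2°. I'll grip 10 mm towards the nose.

```bash
python3 -c "
from h import *
rel(.3655,.2482,.06,-86.8)"
```

```text
t 16.3 pos [0.4014 0.3293 0.2487] [180.    0.  -90.5] j [ 61.   6. -18.  -0. -66. -62.] shift cm [ 8.15  3.52 18.87] turn [ 0.    0.   -3.69]
```

In the tool's units: 18.5 cm / 75 = 0.2467, 8.1 cm / 75 = 0.108, -3.7 degrees / 120 = -0.0308.

Call:
send_rows(fingers=0.62, plan=[[[0.108,0.0467,0.2467,0,0,-0.0308],[0.108,0.0467,0.2467,0,0,-0.0308],[0.108,0.0467,0.2467,0,0,-0.0308],[0.108,0.0467,0.2467,0,0,-0.0308],[0.108,0.0467,0.2467,0,0,-0.0308],[0.108,0.0467,0.2467,0,0,-0.0308],[0.108,0.0467,0.2467,0,0,-0.0308],[0.108,0.0467,0.2467,0,0,-0.0308]]])

```text
clock: 16.93
tool_pos: [0.3668, 0.2497, 0.0645]
orientation: [-179.9, 0.0, -86.7]
force: [0.5, -0.3, 0.9]
opening: 0.0544
gripper_force: 0.0
```

```bash
python3 -c "
from h import *
rel(.3655,.2482,.021,-86.8)"
```

```text
t 16.9 pos [0.3668 0.2497 0.0645] [-179.9    0.   -86.7] j [ 60.  11. -41.   0. -38. -57.] shift cm [0.14 0.14 4.35] turn [-0.06  0.03  0.14]
```

In the tool's units: 4.3 cm / 75 = 0.0573, 4 cm / 75 = 0.0533.

Call:
send_rows(plan=[[[0.0013,0.0013,0.02,0,0,0],[0.0013,0.0013,0.04,0,0,0],[0.0013,0.0013,0.0533,0,0,0],[0.0013,0.0013,0.0573,0,0,0],[0.0013,0.0013,0.0573,0,0,0],[0.0013,0.0013,0.0573,0,0,0]]])

```text
clock: 17.43
tool_pos: [0.3657, 0.2488, 0.0217]
orientation: [-179.9, 0.1, -86.6]
force: [0.5, -0.0, -0.1]
opening: 0.0538
gripper_force: 0.0
```

Call:
send_rows(fingers=0, plan=[[[0,0,0,0,0,0],[0,0,0,0,0,0],[0,0,0,0,0,0],[0,0,0,0,0,0],[0,0,0,0,0,0],[0,0,0,0,0,0]]])

```text
clock: 17.93
tool_pos: [0.3653, 0.2481, 0.0212]
orientation: [-180.0, 0.1, -86.6]
force: [-0.9, 0.6, 5.4]
opening: 0.0349
gripper_force: 28.5
```

In the tool's units: -9 cm / 75 = -0.12, -6 cm / 75 = -0.08.

Call:
send_rows(plan=[[[0,0,-0.0133,0,0,0],[0,0,-0.04,0,0,0],[0,0,-0.08,0,0,0],[0,0,-0.12,0,0,0],[0,0,-0.12,0,0,0],[0,0,-0.12,0,0,0]]])

```text
clock: 18.43
tool_pos: [0.3652, 0.2481, 0.1118]
orientation: [-179.9, 0.2, -86.6]
force: [0.2, 0.3, -2.4]
opening: 0.0346
gripper_force: 28.6
```

```bash
python3 -c "
from h import *
rel(.5925,-.1214,.14,3.2);print(ctrl.get_obs()['force'],ctrl.get_obs()['moment'])
s=snap('scene');cv2.imwrite('pics/p4.png',s['img'][:,:,::-1])"
```

```text
t 18.4 pos [0.3652 0.2481 0.1118] [-179.9    0.2  -86.6] j [ 60.   6. -38.  -0. -45. -57.] shift cm [ 38.21 -20.53  -2.89] turn [-1.900e-01  5.000e-02 -8.984e+01]
[ 0.1558433   0.34095802 -2.41609446] [-0.09747815  0.20371241  0.03764325]
```

In the tool's units: 38.2 cm / 75 = 0.5093, -20.5 cm / 75 = -0.2733, -89.8 degrees / 120 = -0.7483.

Call:
send_rows(plan=[[[0.5093,-0.2733,-0.0387,0,0,-0.7483],[0.5093,-0.2733,-0.0387,0,0,-0.7483],[0.5093,-0.2733,-0.0387,0,0,-0.7483],[0.5093,-0.2733,-0.0387,0,0,-0.7483],[0.5093,-0.2733,-0.0387,0,0,-0.7483],[0.5093,-0.2733,-0.0387,0,0,-0.7483],[0.5093,-0.2733,-0.0387,0,0,-0.7483],[0.5093,-0.2733,-0.0387,0,0,-0.7483]]])

```text
clock: 19.15
tool_pos: [0.5101, 0.0113, 0.1273]
orientation: [179.8, 0.1, -38.7]
force: [0.7, 1.5, -1.9]
opening: 0.035
gripper_force: 28.6
```

Call:
send_rows(plan=[[[0,0,0,0,0,0],[0,0,0,0,0,0]]])

```text
clock: 19.32
tool_pos: [0.51, 0.0112, 0.127]
orientation: [179.8, 0.1, -39.3]
force: [-0.5, 0.2, -3.0]
opening: 0.0346
gripper_force: 28.6
```

```bash
python3 -c "
from h import *
rel(.5925,-.1214,.10,3.2)"
```

```text
t 19.3 pos [0.51   0.0112 0.127 ] [ 1.798e+02  1.000e-01 -3.930e+01] j [ 23.  12. -29.  -0. -50.  27.] shift cm [14.78  5.04  2.68] turn [  0.14   0.2  -42.45]
```

In the tool's units: 14.8 cm / 75 = 0.1973, 5 cm / 75 = 0.0667, -42.4 degrees / 120 = -0.3533.

Call:
send_rows(plan=[[[0.1973,0.0667,0.036,0.0008,0.0017,-0.3533],[0.1973,0.0667,0.036,0.0008,0.0017,-0.3533],[0.1973,0.0667,0.036,0.0008,0.0017,-0.3533],[0.1973,0.0667,0.036,0.0008,0.0017,-0.3533],[0.1973,0.0667,0.036,0.0008,0.0017,-0.3533],[0.1973,0.0667,0.036,0.0008,0.0017,-0.3533],[0.1973,0.0667,0.036,0.0008,0.0017,-0.3533],[0.1973,0.0667,0.036,0.0008,0.0017,-0.3533]]])

```text
clock: 19.98
tool_pos: [0.5929, -0.118, 0.1002]
orientation: [-180.0, -0.0, 3.4]
force: [-0.1, -0.1, -2.7]
opening: 0.0348
gripper_force: 28.6
```

```bash
python3 -c "
from h import *
rel(.5925,-.1214,.05,3.2)"
```

```text
t 20.0 pos [ 0.5929 -0.118   0.1002] [-180.    -0.     3.4] j [  7.  21. -19.  -0. -50.  86.] shift cm [-0.06  0.34  5.02] turn [-0.04 -0.01  0.21]
```

In the tool's units: 5 cm / 75 = 0.0667, 4 cm / 75 = 0.0533, 0.2 degrees / 120 = 0.0017.

Call:
send_rows(plan=[[[-0.0013,0.0027,0.0267,0,0,0.0017],[-0.0013,0.0027,0.0533,0,0,0.0017],[-0.0013,0.0027,0.0667,0,0,0.0017],[-0.0013,0.0027,0.0667,0,0,0.0017],[-0.0013,0.0027,0.0667,0,0,0.0017]]])

```text
clock: 20.4
tool_pos: [0.5931, -0.1202, 0.0517]
orientation: [-180.0, -0.1, 3.2]
force: [0.2, 0.1, -1.8]
opening: 0.0346
gripper_force: 28.6
```

```bash
python3 -c "
from h import *
rel(.5925,-.1214,.0255,3.2)
s=snap('scene');q=snap('side')
a=ortho(s,.018,.43,.73,-.20,-.05,2);b=ortho(q,.018,.43,.73,-.2,-.05,2)
w=snap('wrist');c=cv2.resize(w['img'][:,:,::-1],None,fx=.25,fy=.25)
im=cv2.resize(np.hstack([a,b]),None,fx=1,fy=1)
cv2.imwrite('pics/p5.png',cv2.resize(im,(600,600)))"
```

```text
t 20.4 pos [ 0.5931 -0.1202  0.0517] [-1.8e+02 -1.0e-01  3.2e+00] j [  7.  25. -21.   0. -44.  86.] shift cm [-0.07  0.12  2.62] turn [-0.01 -0.1  -0.02]
```

View pics/p5.png

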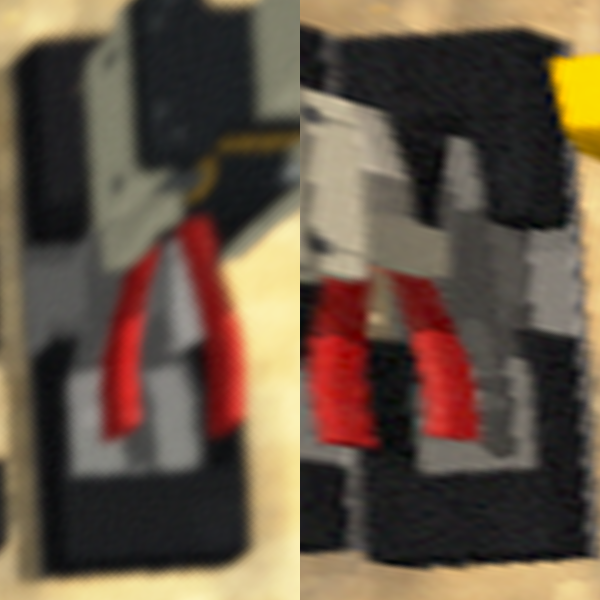

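In the orthophotos (2 px/mm) the pliers' grips sit over the wide end of the pocket. Corrected for parallax, they are at y ≈ −.123 and end at x ≈ .501, as expected. I'll shift about 2.5 mm to −y and lower.

Call:
send_rows(plan=[[[-0.0013,0.0033,0.004,0,0,0],[-0.0013,0.0033,0.012,0,0,0],[-0.0013,0.0033,0.02,0,0,0],[-0.0013,0.0033,0.0267,0,0,0],[-0.0013,0.0033,0.032,0,0,0],[-0.0013,0.0033,0.0347,0,0,0],[-0.0013,0.0033,0.0347,0,0,0],[-0.0013,0.0033,0.0347,0,0,0]]])

```text
clock: 21.22
tool_pos: [0.5927, -0.1233, 0.0261]
orientation: [-180.0, -0.2, 3.2]
force: [0.1, -0.1, -3.5]
opening: 0.0349
gripper_force: 28.5
```

```bash
python3 -c "
from h import *
rel(.5925,-.1228,.0255,3.2)"
```

```text
t 21.2 pos [ 0.5927 -0.1233  0.0261] [-180.    -0.2    3.2] j [  7.  27. -23.  -0. -41.  86.] shift cm [-0.02 -0.05  0.06] turn [-0.02 -0.19 -0.  ]
```

Call:
send_rows(fingers=0.55, plan=[[[0,0,0,0,0,0],[0,0,0,0,0,0],[0,0,0,0,0,0],[0,0,0,0,0,0],[0,0,0,0,0,0]]])

```text
clock: 21.63
tool_pos: [0.593, -0.1232, 0.0266]
orientation: [-180.0, -0.3, 3.2]
force: [0.6, -0.2, 0.7]
opening: 0.048
gripper_force: 0.0
```

In the tool's units: -24 cm / 75 = -0.32, 12.9 cm / 75 = 0.172, 87.8 degrees / 120 = 0.7317.

Call:
send_rows(plan=[[[0,0,-0.02,0,0,0],[0,0,-0.0533,0,0,0],[0,0,-0.1067,0,0,0],[0,0,-0.16,0,0,0],[-0.32,0.172,-0.16,0,0,0.7317],[-0.32,0.172,-0.16,0,0,0.7317],[-0.32,0.172,-0.16,0,0,0.7317],[-0.32,0.172,-0.16,0,0,0.7317]]])

```text
clock: 22.3
tool_pos: [0.4486, -0.2108, 0.146]
orientation: [-179.9, -0.2, -25.8]
force: [-0.1, -1.6, 0.8]
opening: 0.0481
gripper_force: 0.0
```

```bash
python3 -c "
from h import *
rel(.3602,-.2654,.12,-84.6)"
```

```text
t 22.3 pos [ 0.4486 -0.2108  0.146 ] [-179.9   -0.2  -25.8] j [ -2.   9. -30.  -0. -51.  67.] shift cm [-5.59  8.77  2.55] turn [-0.25 -0.14 58.83]
```

In the tool's units: 8.8 cm / 75 = 0.1173, -5.6 cm / 75 = -0.0747, 58.8 degrees / 120 = 0.49.

Call:
send_rows(plan=[[[-0.0747,0.1173,0.0333,-0.0017,-0.0008,0.49],[-0.0747,0.1173,0.0333,-0.0017,-0.0008,0.49],[-0.0747,0.1173,0.0333,-0.0017,-0.0008,0.49],[-0.0747,0.1173,0.0333,-0.0017,-0.0008,0.49],[-0.0747,0.1173,0.0333,-0.0017,-0.0008,0.49],[-0.0747,0.1173,0.0333,-0.0017,-0.0008,0.49],[-0.0747,0.1173,0.0333,-0.0017,-0.0008,0.49],[-0.0747,0.1173,0.0333,-0.0017,-0.0008,0.49]]])

```text
clock: 22.97
tool_pos: [0.3618, -0.2658, 0.1206]
orientation: [-180.0, -0.0, -83.1]
force: [-0.3, -0.4, 0.8]
opening: 0.0476
gripper_force: 0.0
```

Call:
send_rows(plan=[[[0,0,0,0,0,0],[0,0,0,0,0,0]]])

```text
clock: 23.13
tool_pos: [0.3619, -0.2657, 0.1205]
orientation: [-180.0, -0.0, -82.5]
force: [0.1, -0.5, -0.7]
opening: 0.0484
gripper_force: 0.0
```

```bash
python3 -c "
from h import *
rel(.3602,-.2654,.06,-84.6)"
```

```text
t 23.1 pos [ 0.3619 -0.2657  0.1205] [-180.    -0.   -82.5] j [-11.   6. -37.  -0. -47.  18.] shift cm [-0.05  0.17  6.05] turn [-0.03 -0.01  2.08]
```

In the tool's units: 9.9 cm / 75 = 0.132, 9 cm / 75 = 0.12, 2.1 degrees / 120 = 0.0175.

Call:
send_rows(plan=[[[-0.0013,0.0027,0.04,0,0,0.0175],[-0.0013,0.0027,0.0733,0,0,0.0175],[-0.0013,0.0027,0.1,0,0,0.0175],[-0.0013,0.0027,0.12,0,0,0.0175],[-0.0013,0.0027,0.132,0,0,0.0175],[-0.0013,0.0027,0.132,0,0,0.0175],[-0.0013,0.0027,0.132,0,0,0.0175],[-0.0013,0.0027,0.132,0,0,0.0175]]])

```text
clock: 23.8
tool_pos: [0.36, -0.2649, 0.0214]
orientation: [-180.0, -0.0, -84.7]
force: [-0.1, -0.4, 0.2]
opening: 0.0481
gripper_force: 0.0
```

Call:
send_rows(fingers=0, plan=[[[0,0,0,0,0,0],[0,0,0,0,0,0],[0,0,0,0,0,0],[0,0,0,0,0,0],[0,0,0,0,0,0],[0,0,0,0,0,0]]])

```text
clock: 24.3
tool_pos: [0.3598, -0.265, 0.0215]
orientation: [-180.0, -0.0, -84.8]
force: [-1.3, 0.5, 4.1]
opening: 0.0243
gripper_force: 30.0
```

In the tool's units: -12 cm / 75 = -0.16, -10 cm / 75 = -0.1333.

Call:
send_rows(plan=[[[0,0,-0.0133,0,0,0],[0,0,-0.04,0,0,0],[0,0,-0.08,0,0,0],[0,0,-0.1333,0,0,0],[0,0,-0.16,0,0,0],[0,0,-0.16,0,0,0],[0,0,-0.16,0,0,0]]])

```text
clock: 24.88
tool_pos: [0.3603, -0.2649, 0.1423]
orientation: [-179.8, -0.0, -84.9]
force: [-1.1, -0.3, -2.3]
opening: 0.0241
gripper_force: 30.0
```

```bash
python3 -c "
from h import *
rel(.5256,-.0042,.14,2.7)"
```

```text
t 24.9 pos [ 0.3603 -0.2649  0.1423] [-179.8   -0.   -84.9] j [-11.   4. -35.  -0. -50.  16.] shift cm [-24.49 -18.8    0.28] turn [ -0.12  -0.17 -87.56]
```

In the tool's units: -24.5 cm / 75 = -0.3267, -18.8 cm / 75 = -0.2507, -87.5 degrees / 120 = -0.7292.

Call:
send_rows(plan=[[[-0.3267,-0.2507,0.004,0,0,-0.7292],[-0.3267,-0.2507,0.004,0,0,-0.7292],[-0.3267,-0.2507,0.004,0,0,-0.7292],[-0.3267,-0.2507,0.004,0,0,-0.7292],[-0.3267,-0.2507,0.004,0,0,-0.7292],[-0.3267,-0.2507,0.004,0,0,-0.7292],[-0.3267,-0.2507,0.004,0,0,-0.7292],[-0.3267,-0.2507,0.004,0,0,-0.7292]]])

```text
clock: 25.55
tool_pos: [0.5268, -0.0004, 0.1366]
orientation: [180.0, 0.0, -27.1]
force: [-0.2, 0.2, -0.4]
opening: 0.0242
gripper_force: 30.0
```

Call:
send_rows(plan=[[[0,0,0,0,0,0],[0,0,0,0,0,0]]])

```text
clock: 25.72
tool_pos: [0.5242, -0.0032, 0.1361]
orientation: [179.9, 0.2, -27.5]
force: [-1.0, 0.1, -1.7]
opening: 0.0243
gripper_force: 30.0
```

```bash
python3 -c "
from h import *
rel(.5256,-.0042,.09,2.7)"
```

```text
t 25.7 pos [ 0.5242 -0.0032  0.1361] [179.9   0.2 -27.5] j [ 21.  12. -27.  -0. -51.  41.] shift cm [0.18 0.01 4.61] turn [  0.1    0.19 -30.2 ]
```

In the tool's units: 8 cm / 75 = 0.1067, 7.5 cm / 75 = 0.1, -30.2 degrees / 120 = -0.2517.

Call:
send_rows(plan=[[[0.0027,0,0.0267,0.0008,0.0017,-0.2517],[0.0027,0,0.0533,0.0008,0.0017,-0.2517],[0.0027,0,0.08,0.0008,0.0017,-0.2517],[0.0027,0,0.1,0.0008,0.0017,-0.2517],[0.0027,0,0.1067,0.0008,0.0017,-0.2517],[0.0027,0,0.1067,0.0008,0.0017,-0.2517],[0.0027,0,0.1067,0.0008,0.0017,-0.2517],[0.0027,0,0.1067,0.0008,0.0017,-0.2517]]])

```text
clock: 26.38
tool_pos: [0.5266, -0.0055, 0.0585]
orientation: [-180.0, -0.2, 2.5]
force: [0.9, -0.2, -1.6]
opening: 0.0244
gripper_force: 30.0
```

```bash
python3 - <<'E'
from h import *
rel(.5256,-.0042,.0258,2.7)
# blade/handle position: tip pixels in scene & side from colour/line? crude: orange blob ends triangulated
for n in("scene","side"):
    s=snap(n);h=cv2.cvtColor(s["img"],cv2.COLOR_RGB2HSV)
    m=((h[...,0]>6)&(h[...,0]<16)&(h[...,1]>200)&(h[...,2]>120)).astype(np.uint8)
    k,l,st,c=cv2.connectedComponentsWithStats(m)
    for i in range(1,k):
        if st[i,4]>60: print(n,st[i],c[i].round(1),onz(s,c[i],.045).round(4))
E
```

```text
t 26.4 pos [ 0.5266 -0.0055  0.0585] [-180.    -0.2    2.5] j [ 21.  18. -31.   0. -40.  72.] shift cm [-0.11 -0.13  3.27] turn [-0.04 -0.23 -0.22]
scene [  0   0  36  11 182] [13.7  2.5] [1.9551 0.0285 0.045 ]
scene [326 216  21  19 241] [335.3 225. ] [ 0.5066 -0.0104  0.045 ]
scene [ 80 432  60  48 916] [112.2 457.3] [0.3936 0.5673 0.045 ]
side [  6   0  60  48 929] [39.1 16. ] [-1.4376  4.6598  0.045 ]
side [139   0  20  15 129] [147.    5.6] [-0.4726  5.2429  0.045 ]
side [150   0  39  32 395] [172.5  15.2] [-0.1388  4.3678  0.045 ]
side [ 248    0  223   76 5799] [352.4  22.9] [1.4347 3.4557 0.045 ]
side [ 569    0   71   85 1754] [597.1  52. ] [2.6587 1.8872 0.045 ]
side [ 132   25   38   47 1034] [148.8  50.5] [-0.178   2.6113  0.045 ]
side [ 0 60  7 14 61] [ 2.4 67.4] [-0.9956  2.282   0.045 ]
side [337  70  35  28 474] [353.5  85.7] [0.9603 1.4139 0.045 ]
side [209  77  34  36 413] [224.5  91.3] [0.3096 1.4473 0.045 ]
side [178  78  36  26 376] [195.8  87.2] [0.1657 1.559  0.045 ]
side [127  80  49  45 812] [149.8  98. ] [-0.0465  1.4022  0.045 ]
side [254  82  23  19 155] [263.1  93.5] [0.495  1.3641 0.045 ]
side [ 25  86  32  31 294] [43.8 98.7] [-0.5528  1.4989  0.045 ]
side [170  90  12  12  64] [175.2  95.4] [0.0715 1.4224 0.045 ]
side [  0  94  32  72 461] [ 15.7 123.6] [-0.5633  1.1188  0.045 ]
side [175  97  20  14  87] [184.1 103.7] [0.1212 1.2689 0.045 ]
side [273  96  22  10  98] [283.  101.7] [0.5746 1.204  0.045 ]
side [  0 141  14  34 197] [  4.8 159.2] [-0.4704  0.7003  0.045 ]
side [302 225  13  10  97] [307.4 230.1] [0.5009 0.0032 0.045 ]
side [325 226  16   7  68] [331.8 228.5] [ 0.566  -0.0006  0.045 ]
```

In the tool's units: 2.9 cm / 75 = 0.0387, 2.6 cm / 75 = 0.0347, -0.2 degrees / 120 = -0.0017.

Call:
send_rows(plan=[[[-0.0013,-0.0013,0.0067,0,-0.0017,-0.0017],[-0.0013,-0.0013,0.012,0,-0.0017,-0.0017],[-0.0013,-0.0013,0.012,0,-0.0017,-0.0017],[-0.0013,-0.0013,0.02,0,-0.0017,-0.0017],[-0.0013,-0.0013,0.028,0,-0.0017,-0.0017],[-0.0013,-0.0013,0.0347,0,-0.0017,-0.0017],[-0.0013,-0.0013,0.0387,0,-0.0017,-0.0017],[-0.0013,-0.0013,0.0387,0,-0.0017,-0.0017]]])

```text
clock: 27.15
tool_pos: [0.5252, -0.0042, 0.0283]
orientation: [-180.0, 0.1, 2.8]
force: [-0.6, -0.5, -0.9]
opening: 0.0245
gripper_force: 30.0
```

```bash
python3 -c "
from h import *
rel(.5256,-.0042,.0258,2.7);print(ctrl.get_obs()['force'])"
```

```text
t 27.1 pos [ 0.5252 -0.0042  0.0283] [-1.8e+02  1.0e-01  2.8e+00] j [ 21.  21. -33.  -0. -36.  72.] shift cm [0.04 0.01 0.25] turn [-0.02  0.07  0.14]
[-0.56715902 -0.51692884 -0.86439803]
```

In the tool's units: 0.25 cm / 75 = 0.0033, 0.15 cm / 75 = 0.002.

Call:
send_rows(plan=[[[0,0,0.002,0,0,0],[0,0,0.0033,0,0,0],[0,0,0.0033,0,0,0]]])

```text
clock: 27.4
tool_pos: [0.5259, -0.004, 0.0267]
orientation: [-180.0, -0.0, 2.8]
force: [0.1, 0.1, -1.5]
opening: 0.0247
gripper_force: 30.0
```

Call:
send_rows(fingers=0.5, plan=[[[0,0,0,0,0,0],[0,0,0,0,0,0],[0,0,0,0,0,0],[0,0,0,0,0,0],[0,0,0,0,0,0]]])

```text
clock: 27.82
tool_pos: [0.526, -0.004, 0.027]
orientation: [-180.0, -0.0, 2.8]
force: [-0.2, -0.1, 0.4]
opening: 0.0433
gripper_force: 0.0
```

In the tool's units: -25 cm / 75 = -0.3333, -20 cm / 75 = -0.2667.

Call:
send_rows(plan=[[[0,0,-0.02,0,0,0],[0,0,-0.0533,0,0,0],[0,0,-0.1067,0,0,0],[-0.0133,-0.04,-0.16,0,0,0],[-0.0267,-0.08,-0.2133,0,0,0],[-0.0267,-0.08,-0.2667,0,0,0],[-0.0267,-0.08,-0.3333,0,0,0],[-0.0267,-0.08,-0.3333,0,0,0]]])

```text
clock: 28.48
tool_pos: [0.5038, 0.0556, 0.2823]
orientation: [-179.9, -0.4, 2.9]
force: [1.3, 0.5, 0.8]
opening: 0.0439
gripper_force: 0.0
```

Call:
send_rows(plan=[[[0,0,0,0,0,0],[0,0,0,0,0,0],[0,0,0,0,0,0],[0,0,0,0,0,0]]])

```text
clock: 28.82
tool_pos: [0.5021, 0.0545, 0.2756]
orientation: [-180.0, 0.1, 2.8]
force: [-0.7, -0.1, -0.9]
opening: 0.0441
gripper_force: 0.0
```

```bash
python3 - <<'E'
from h import *
w=snap("wrist");o=ctrl.get_obs();print(o["tool_pos"],o["clock"],w["pose"][:3,3])
cv2.imwrite("pics/f.png",ortho(w,.010,.43,.74,-.18,.34,1.5))
E
```

```text
[0.50220781 0.05442656 0.2755524 ] 28.8667 [0.57814446 0.05901958 0.41605032]
```

View pics/f.png

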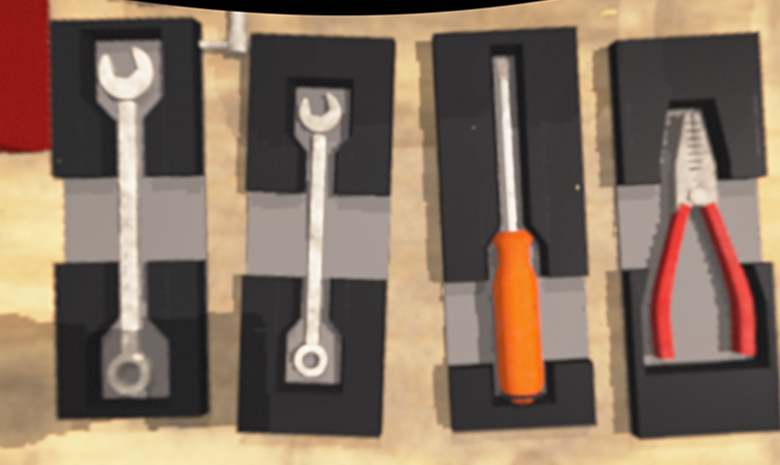

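The last view shows all four tools in their own pockets: spanner_17 at (128,220), spanner_13 at (315,235), the driver at (515,230) and the pliers at (700,240). All have clearance to the pocket edges. The gripper is clear, so I'm handing in.

```bash
python3 -c "
from plant import ctrl
print(ctrl.close_job())"
```

```text
the job is handed in; nothing more can be done
None
```

I put both spanners, the screwdriver and the pliers back in their own compartments and handed the job in at about 29 s. The last wrist picture shows all four inside their pockets. The tape measure and bit holder were never touched; the hand-in gave no verdict.

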